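# Mesh the second beater into the upturned hand mixer and keep it pressed home

### The arm

A 6-joint arm with a two-finger parallel gripper is mounted at the origin on the work surface. World frame = base frame: x ahead of the robot, y to its left, z up, the work surface at z = 0. Lengths are in m, angles in rad, forces in N, time in s.
With the tool pointing down it reaches from about 0.4 to 0.825 m from the base axis. Payload 7 kg.
Tool frame: the origin (TCP) lies on the mounting face of the last link; the fingertips stand 178 mm ahead of it and the grasp point (between the pads) lies 159 mm ahead of it; z points along the fingers, y is the direction in which the jaws open and shut (so a half turn about z gives the same grasp; the last joint's range is limited). The gripper opens to 88 mm and grips with 3 to 60 N. Pads are 19 mm wide; open, the fingers measure 130 mm over their backs; the gripper's body (78 mm by 193 mm) begins 47 mm behind the grasp point.
Start: joints at [-0.925, 0.359, 0.012, 0, -1.224, -0.288], TCP at [0.236, -0.632, 0.405] pointing down, gripper open.
Joint ranges: [-3.07, 3.07], [-1.43, 2.12], [-1.02, 1.25], [-3.03, 1.67], [-3.05, -0], [-3.03, 3.03]. Speed limits (rad/s): [2.39, 2.39, 3.01, 3.14, 3.14, 3.14].

### API

Orientations are given as [roll, pitch, yaw] about the fixed x, y, z axes, in that order (R = Rz(yaw) Ry(pitch) Rx(roll)).
In Python, from station import * gives the robot as it stands.
- The arm moves only by the tool arm_command, never from a script. Its argument "targets" is a list of rows, each a list of 3 entries, a list of its own where there are three numbers: the turn, a rotation vector about the world's x, y, z in rad, then the shift along the world's x, y, z in mm, then the closure, from 0 (fully open) to 1 (shut). In form: [[[wx, wy, wz], [tx, ty, tz], fingers], ...]. A call has 1 to 8 rows; each row shifts and turns the commanded pose from where the row before left it; what a row does not reach is not made up. A row lasts 1/10 s, in which the tool goes at most 50 mm and 8.59 degrees, less where a joint would pass 70% of its speed; a pose out of reach is approached as far as the arm can. A call with a gripper value outside its range is refused whole. The fingers move at their own pace and stop on an object; "squeeze" is the grip in N (left out, the last holds). Time passes only in rows, so rows that do not move let the fingers close. It gives the time, the measured TCP pose, the force and the opening at its end, in the units of the state.
- get_state(): the state, without advancing time (a new reading comes with each control period).
- grab_frame(name): name is "side" or "top"; returns (picture, depth): 480x640x3 uint8, red, green, blue; 480x640 float32, m along the optical axis (not along the pixel's ray), 0 where there is no reading.
- camera_params(name): a dict with "mtx" (3x3 intrinsics, pixels), "eye" and "orientation" of the camera in the world. Camera axes: x right, y down, z forward; pixel columns grow to the right and rows downward; lengths in m; the calibration is good to about 2 mm. A picture is of the moment at which its call begins. camera_params takes no time and is no camera call.
- job_done(): hands the job in, once; it reports no verdict.
The state is a dict: "t": time; "q": joint angles; "qd": joint speeds; "joint_efforts": joint torques, N m; "eef_pos": TCP position; "ee_rot": TCP orientation; "force": force on the tool from outside, world axes, zero at the start; "moment": the same for the moment, N m; "width": finger opening in m.
Only numpy, scipy, OpenCV 4.12 (cv2) and the standard library are available. Lean on these libraries where they do the work, as an engineer would, in place of code of your own. Each camera call takes 0.05 s, during which the arm holds its last target.

### The job

The hand mixer lies upside down with one beater already fitted. Take the loose beater from the wooden stand, put its stem into the mixer's empty socket, turned so that the four splines mesh with the cross-shaped slots, and push it fully home against the ejector spring. Finish while still holding the beater upright and pressing it home, without letting go; leave the butter dish, tea infuser and funnel where they are.

Things in the scene. Friction and masses are not known exactly. Their poses are not given: they have to be found in the camera images.
- beater: loose flat paddle beater, about 90 g, at the start standing stem down in the wooden stand. Origin: on its axis, underside of the collar (black disc, 34 mm across, 6 mm thick). z up, away from the stem. Above the collar a 12 mm round neck, then from z = 22 to 89 mm a flat black nylon paddle, 44 mm wide along x, 12 mm thick along y. Below it a steel stem to z = -30 mm
- stem_tip (a point): lower end of the loose beater's 8 mm stem, on the axis, 30 mm below the beater's origin, axes as the beater; tapered over 6 mm. Four splines stand out of the stem along the beater's +x, -x, +y, -y: 5 mm thick, 22 mm from tip to tip, from 6 to 22.5 mm below the collar, lower ends rounded
- paddle_grip (a point): where to grip the loose beater: on its axis, 68 mm above its origin, 21 mm below the paddle's top edge, axes as the beater. The paddle is an open frame with a 10 mm wide rib on the axis and a 36 mm wide top bar, all 12 mm thick with flush flat faces: fingers close along its y
- fitted_beater: an identical beater, fixed in one of the mixer's two sockets (left or right, it varies); origin as on the loose beater, so it coincides with that socket's point; its paddle's 12 mm thickness faces the other socket. It does not move
- stand: fixed wooden block, 80 mm along its x, 130 mm along y, 45 mm high, with two holes of 26 mm diameter and 38 mm depth at y = +30 and -30 mm. Origin: centre of its underside. The loose beater stands in the +30 mm hole; the other is empty
- mixer: white hand mixer fixed upside down on the counter. Its head, 100 mm along x and 136 mm along y, has a flat top at 105 mm height with the two drive sockets; its motor housing (112 mm wide, top at 101 mm) runs on to x = +180 mm. Origin: on the counter, below the middle between the sockets. z up
- socket_left (a point): centre of the mouth of the socket at y = +33 mm of the mixer, in the flat top face; axes as the mixer. In it turns an aluminium drive disc, 36 mm across, flush with the face, with two crossing slots 7 mm wide, 30 mm deep (1 mm to spare on each side of a spline). Home: the collar lies on the disc, the stem tip 30 mm below the mouth
- socket_right (a point): same, of the socket at y = -33 mm of the mixer
- rotor_left (a joint): angle (rad) of the left drive disc about the mixer's z, counterclockwise from above; at 0 its slots lie along the mixer's x and y. Friction 0.03 N m, so splines may nudge it. They mesh when the beater's yaw = mixer's yaw + this angle + any number of quarter turns
- rotor_right (a joint): same, for the right socket
- ejector_left (a joint): depression (m) of the sprung ejector pin (8 mm) deep in the left socket: 0 at rest, its top 18 mm below the mouth; 0.012 with a beater home. Pushes up with 2 N at rest, 8 N at home: it lifts an unheld beater out again. Under the fitted beater it reads 0 and means nothing
- ejector_right (a joint): same, for the right socket
- butter_dish: white ceramic butter dish with cover, 85 x 150 mm, 73 mm high; origin: centre of its underside. Leave alone
- tea_infuser: steel tea infuser, 56 mm diameter, 66 mm high, with a wire handle reaching 54 mm out along its x; origin: centre of its underside. Leave alone
- funnel: yellow plastic funnel standing mouth down, 92 mm diameter, 92 mm high; origin: centre of its underside. Leave alone

How it is judged:
By the outcome, as a careful person would: the job done as asked, in the order asked, and still so for the second after the job is handed in, while the arm keeps its last pose, push and grip.
It also fails if it takes over 38 s, if anything falls off the work surface, if the arm or the gripper's body presses on something with over 40 N, if the wrist force passes 120 N, or if a joint passes its speed limit or range.

## Working session

There is one attempt and no reset: what is moved stays moved. The work goes in short steps, Python scripts to look and compute and a tool call to move; the robot and the scene stay as the last step left them, time stands still between calls to the robot, and variables do not carry over. Pictures are saved under pics/ and viewed, and the job is handed in when it is done.

Besides the shell and the picture viewer there is one more tool, called after "Emit:" as name([rows], argument=value, ...), one row to a line, values as JSON. arm_command: Moves the arm, as the interface text tells. Its arguments: {"type":"object","properties":{"targets":{"type":"array"},"squeeze":{"type":"number"}},"required":["targets"]}

```bash
ls; mkdir -p pics; python3 - <<'E'
from station import *
import cv2,numpy as np
for n in ("side","top"):
    p,d=grab_frame(n); cv2.imwrite(f"pics/{n}0.png",p[:,:,::-1]); np.save(f"pics/{n}0.npy",d); np.save(f"pics/{n}0rgb.npy",p)
    print(n,camera_params(n))
print(get_state())
E
```

```text
pics
side {'mtx': array([[462.25355841,   0.        , 322.5646933 ],
       [  0.        , 462.25355841, 237.93054214],
       [  0.        ,   0.        ,   1.        ]]), 'eye': array([0.54319515, 0.77875259, 0.69379439]), 'orientation': array([-2.2323775 ,  0.00580294, -3.10059595])}
top {'mtx': array([[504.2355226 ,   0.        , 326.00697904],
       [  0.        , 504.2355226 , 238.27829781],
       [  0.        ,   0.        ,   1.        ]]), 'eye': array([0.52296113, 0.0175707 , 1.12548376]), 'orientation': array([-3.09542625, -0.0211696 , -1.57925143])}
{'t': 0.1, 'q': array([-9.24923986e-01,  3.59305741e-01,  1.11566831e-02, -3.12318435e-04,
       -1.22412323e+00, -2.88040210e-01]), 'qd': array([ 5.14874020e-04, -1.16864632e-03,  4.16973268e-03,  1.62970558e-04,
       -1.70371283e-04,  3.39134480e-06]), 'joint_efforts': array([-1.56835187e-03, -5.84163773e+01,  2.93751007e+01,  7.01547548e+00,
        1.01401733e-02, -3.48548292e-05]), 'eef_pos': array([ 0.23631152, -0.63209289,  0.40382437]), 'ee_rot': array([ 3.14009409e+00, -1.37798649e-04, -2.78386675e+00]), 'force': array([-0.1365505 , -1.02586549, -0.55966576]), 'moment': array([-0.02177894, -0.04520933,  0.01818222]), 'width': 0.08779902078394833}
```

View pics/top0.png

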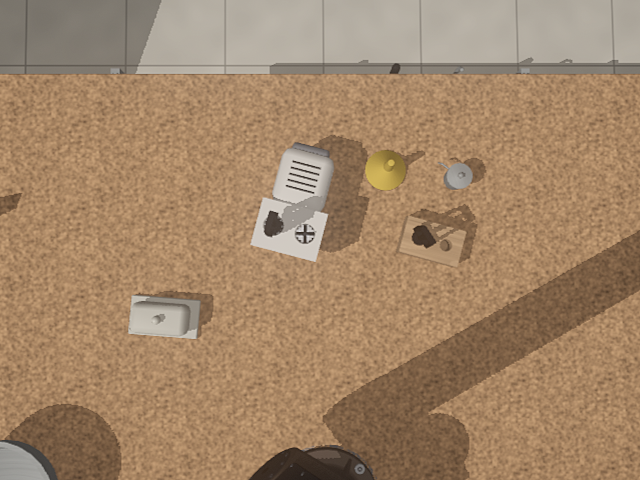

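View pics/side0.png

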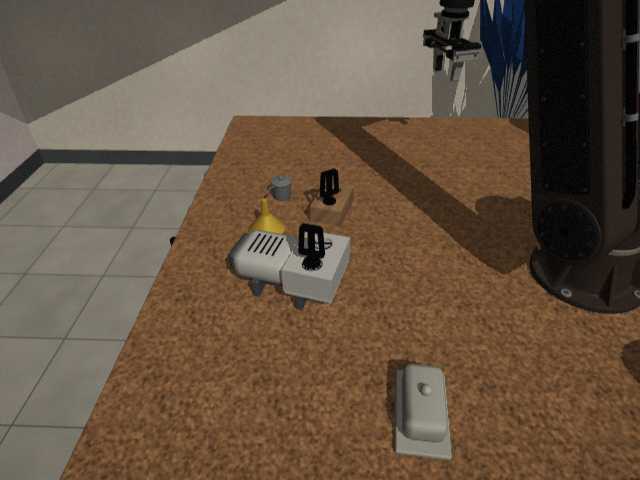

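The top view shows the mixer with the empty socket at about (305,233) and the fitted beater at (274,224). The loose beater is in the stand at (423,236), and the stand's other hole, at (446,245), is empty. I'll zoom in on these.

```bash
cat > h.py <<'E'
import numpy as np,cv2
from scipy.spatial.transform import Rotation as R
from station import *
def cam(n):
    c=camera_params(n); return c["mtx"],np.array(c["eye"]),R.from_euler("xyz",c["orientation"]).as_matrix()
def ray(n,u,v,z):
    K,e,M=cam(n); d=M@np.linalg.solve(K,[u,v,1.0]); return e+d*(z-e[2])/d[2]
def proj(n,p):
    K,e,M=cam(n); c=K@(M.T@(np.array(p)-e)); return c[:2]/c[2]
def cloud(n,d):
    K,e,M=cam(n); v,u=np.mgrid[:480,:640]
    P=np.stack([(u-K[0,2])/K[0,0]*d,(v-K[1,2])/K[1,1]*d,d],-1); return P@M.T+e
E
python3 - <<'E'
from h import *
p=cv2.imread("pics/top0.png"); s=cv2.imread("pics/side0.png")
cv2.imwrite("pics/zt_m.png",cv2.resize(p[190:270,240:340],None,fx=7,fy=7,interpolation=cv2.INTER_CUBIC))
cv2.imwrite("pics/zt_s.png",cv2.resize(p[195:275,390:490],None,fx=7,fy=7,interpolation=cv2.INTER_CUBIC))
cv2.imwrite("pics/zs.png",cv2.resize(s[160:310,220:370],None,fx=4,fy=4,interpolation=cv2.INTER_CUBIC))
C=cloud("top",np.load("pics/top0.npy"))
for u,v in [(265,245),(305,233),(410,250),(423,236),(274,224),(300,170),(200,400),(385,170)]: print(u,v,C[v,u].round(4))
C=cloud("side",np.load("pics/side0.npy"))
for u,v in [(335,250),(345,200),(330,172),(311,230)]: print(u,v,C[v,u].round(4))
E
```

```text
265 245 [0.5571 0.1186 0.1086]
305 233 [0.5818 0.0383 0.0894]
410 250 [ 0.5461 -0.186   0.0462]
423 236 [ 0.5728 -0.2005  0.1115]
274 224 [0.5952 0.0958 0.1641]
300 170 [0.7104 0.0475 0.1004]
200 400 [ 0.2218  0.2727 -0.0014]
385 170 [ 0.7186 -0.1339  0.051 ]
335 250 [0.5511 0.0626 0.1056]
345 200 [ 0.5303 -0.213   0.045 ]
330 172 [ 0.5686 -0.2006  0.133 ]
311 230 [0.5947 0.1078 0.1886]
```

View pics/zt_m.png

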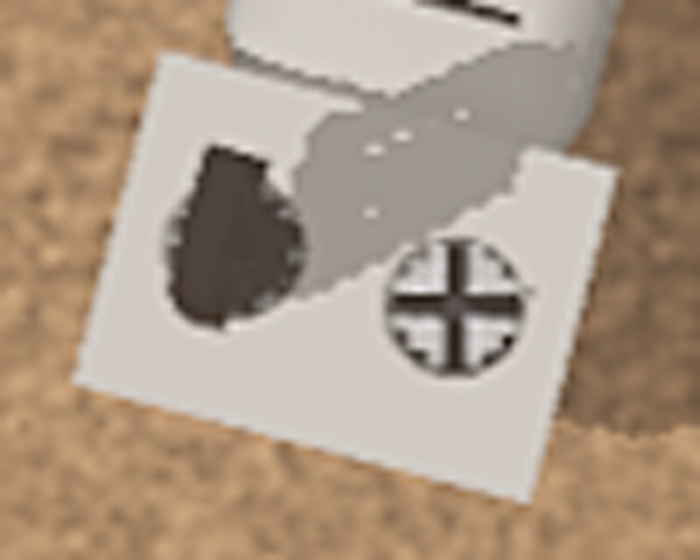

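View pics/zt_s.png

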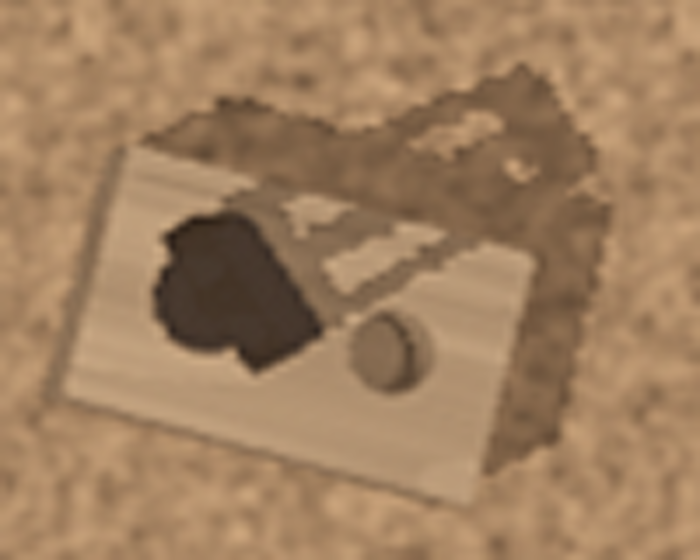

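View pics/zs.png

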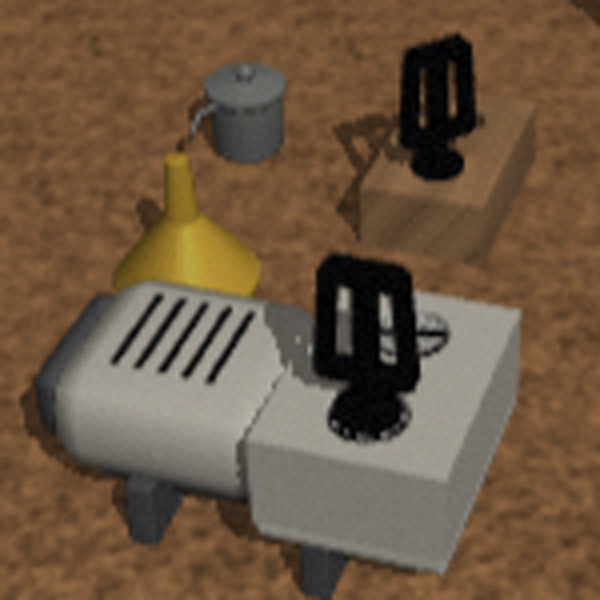

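```bash
cat > m.py <<'E'
from h import *
rgb=np.load("pics/top0rgb.npy"); d=np.load("pics/top0.npy"); hsv=cv2.cvtColor(rgb,cv2.COLOR_RGB2HSV)
C=cloud("top",d)
def fitrect(mask,z):
    m=np.ascontiguousarray(mask.astype(np.uint8)); cs,_=cv2.findContours(m,cv2.RETR_EXTERNAL,cv2.CHAIN_APPROX_NONE)
    c=max(cs,key=cv2.contourArea).reshape(-1,2)
    P=np.array([ray("top",u,v,z)[:2] for u,v in c]); r=cv2.minAreaRect((P*1000).astype(np.float32))
    return r
box=np.zeros((480,640),bool); box[185:275,240:340]=1
mm=box&(np.abs(C[...,2]-.105)<.012)&(C[...,0]<.68)
print("mixer head (mm)",fitrect(mm,.105))
crop=[(162,55),(620,172),(530,502),(75,382)]
Q=np.array([ray("top",240+(x+.5)/7-.5,190+(y+.5)/7-.5,.105)[:2] for x,y in crop]); print("head corners",Q.round(4).tolist(),"ctr",Q.mean(0),np.linalg.norm(Q-np.roll(Q,1,0),axis=1))
# stand
crop=[(125,147),(535,253),(478,502),(65,392)]
S=np.array([ray("top",390+(x+.5)/7-.5,195+(y+.5)/7-.5,.045)[:2] for x,y in crop]); print("stand corners",S.round(4).tolist(),"ctr",S.mean(0),np.linalg.norm(S-np.roll(S,1,0),axis=1))
for A in(Q,S):
    l=A[1]-A[0]+A[2]-A[3]; l/=np.linalg.norm(l); print("long side dir angle",np.degrees(np.arctan2(l[1],l[0])))
l=S[1]-S[0]+S[2]-S[3]; l/=np.linalg.norm(l); print("holes",S.mean(0)-.03*l,S.mean(0)+.03*l)
l=Q[1]-Q[0]+Q[2]-Q[3]; l/=np.linalg.norm(l); print("sockets",Q.mean(0)-.033*l,Q.mean(0)+.033*l)
# cross
sub=rgb[215:252,287:324].astype(int).sum(2); 
dark=np.zeros((480,640),bool); dark[215:252,287:324]=sub<330
uv=np.argwhere(dark)[:,::-1]; P=np.array([ray("top",u,v,.105)[:2] for u,v in uv])
w=(600-rgb[dark].astype(float).sum(1))
ctr=(P*w[:,None]).sum(0)/w.sum(); print("cross centroid",ctr,len(P))
r=P-ctr; rr=np.hypot(*r.T); k=(rr>.006)&(rr<.0155); th=np.arctan2(r[k,1],r[k,0])
print("cross ang deg",np.degrees(np.angle((w[k]*np.exp(4j*th)).sum())/4), "world; n",k.sum())
# paddle tops
for nme,(x0,x1,y0,y1),z0 in(("loose",(395,470,210,262),.045),("fitted",(255,295,200,245),.105)):
    b=np.zeros((480,640),bool); b[y0:y1,x0:x1]=1
    m=b&(rgb.astype(int).sum(2)<200)
    print(nme,"dark n",m.sum(),"z hist",np.histogram(C[...,2][m],bins=8))
    t=m&(C[...,2]>z0+.08); print("top pts",t.sum(),fitrect(t,z0+.089) if t.sum()>5 else "", C[t].mean(0))
E
python3 m.py
```

```text
mixer head (mm) ((616.0211181640625, 62.381263732910156), (135.95733642578125, 155.98440551757812), 74.91014862060547)
head corners [[0.6538, 0.1233], [0.619, -0.0092], [0.5235, 0.0176], [0.5592, 0.1486]] ctr [0.5888968  0.07007672] [0.09794362 0.13698901 0.0991276  0.13571202]
stand corners [[0.6204, -0.1818], [0.5868, -0.3083], [0.5102, -0.289], [0.5451, -0.1621]] ctr [ 0.56562882 -0.23531928] [0.07788305 0.1308373  0.07893564 0.13156338]
long side dir angle -104.99484404967703
long side dir angle -105.12435565244141
holes [ 0.57345626 -0.20635843] [ 0.55780137 -0.26428014]
sockets [0.59743496 0.10195304] [0.58035864 0.0382004 ]
cross centroid [0.57541305 0.03093568] 159
cross ang deg 42.274129571096125 world; n 64
loose dark n 340 z hist (array([338,   0,   0,   0,   0,   0,   0,   2]), array([0.04338984, 0.17865158, 0.31391332, 0.44917506, 0.5844368 ,
       0.71969854, 0.85496028, 0.99022202, 1.12548376]))
top pts 130 ((573.6004028320312, -204.6406707763672), (39.40388870239258, 12.727859497070312), 32.94685745239258) [ 0.57333591 -0.20133156  0.14830667]
fitted dark n 161 z hist (array([160,   0,   0,   0,   0,   0,   0,   1]), array([0.07404494, 0.20547479, 0.33690464, 0.46833449, 0.59976435,
       0.7311942 , 0.86262405, 0.9940539 , 1.12548376]))
top pts 58 ((606.8440551757812, 98.63168334960938), (12.184146881103516, 20.04806137084961), 73.94046020507812) [0.5959646  0.10020895 0.20898973]
```

```bash
cat > m2.py <<'E'
from m import *
print('-----')
s0=np.array([.5804,.0382])
vv,uu=np.mgrid[210:258,282:330]; G=np.array([ray("top",u,v,.105)[:2] for u,v in zip(uu.ravel(),vv.ravel())])
g=rgb[210:258,282:330].astype(float).sum(2).ravel()
r0=np.hypot(*(G-s0).T); k=(r0<.0185)&(g<330); c=G[k].mean(0); print("cross ctr",c,k.sum())
for it in range(3):
    w=np.clip(450-g,0,None)*(np.hypot(*(G-c).T)<.0145); c=(G*w[:,None]).sum(0)/w.sum()
print("ctr it",c)
r=G-c; rr=np.hypot(*r.T); k=(rr>.006)&(rr<.0145); th=np.arctan2(r[:,1],r[:,0])
print("ang",np.degrees(np.angle((w*k*np.exp(4j*th)).sum())/4))
b=np.zeros((480,640),bool); b[210:262,395:470]=1
t=b&(rgb.astype(int).sum(2)<200)&(C[...,2]>.125)&(C[...,2]<.2)
r=fitrect(t,.134); print(cv2.boxPoints(r)); print(C[t][:,:2].mean(0))
im=np.zeros((480,640,3),np.uint8)+60; im[t]=255
# side view of paddle points
ds=np.load("pics/side0.npy"); rs=np.load("pics/side0rgb.npy").astype(int); D=cloud("side",ds)
for nm,(x0,x1,y0,y1),z0 in(("loose",(315,345,165,210),.045),("fitted",(295,328,222,272),.105)):
    b=np.zeros((480,640),bool); b[y0:y1,x0:x1]=1
    t=b&(rs.sum(2)<120)&(D[...,2]>z0+.03)&(D[...,2]<z0+.095); P=D[t]
    q=P[:,:2]-np.median(P[:,:2],0); q=q[np.hypot(*q.T)<.035]
    U,S,V=np.linalg.svd(q-q.mean(0),full_matrices=False); print(nm,t.sum(),"ctr",np.median(P[:,:2],0),"dir",np.degrees(np.arctan2(V[0,1],V[0,0])),S/np.sqrt(len(q)))
E
python3 m2.py | sed '1,/-----/d'
```

```text
Traceback (most recent call last):
  File "m2.py", line 4, in <module>
    vv,uu=np.mgrid[210:258,282:330]; G=np.array([ray("top",u,v,.105)[:2] for u,v in zip(uu.ravel(),vv.ravel())])
                                                 ~~~^^^^^^^^^^^^^^^^
  File "h.py", line 7, in ray
    K,e,M=cam(n); d=M@np.linalg.solve(K,[u,v,1.0]); return e+d*(z-e[2])/d[2]
          ~~~^^^
  File "h.py", line 5, in cam
    c=camera_params(n); return c["mtx"],np.array(c["eye"]),R.from_euler("xyz",c["orientation"]).as_matrix()
ValueError: time passes only in moves, steps and waits
```

Too many parameter calls, so I'll cache them.

```bash
sed -i 's/^def cam(n):/import functools\n@functools.lru_cache\ndef cam(n):/' h.py
python3 m2.py | sed '1,/-----/d'
```

```text
cross ctr [0.58013971 0.0377373 ] 107
ctr it [0.58062953 0.03901031]
ang -1.8104401400113228
[[ 553.6059  -210.01534]
 [ 560.52814 -220.69624]
 [ 593.5949  -199.266  ]
 [ 586.67267 -188.5851 ]]
[ 0.57412301 -0.2047519 ]
loose 355 ctr [ 0.57120552 -0.20242059] dir 31.54764444097901 [0.01487179 0.003966  ]
fitted 544 ctr [0.5951043  0.10619027] dir 166.63557670480733 [0.01445262 0.00339675]
```

Emit:
arm_command([
  [[0,0,0.026],[15,19,0],0],
  [[0,0,0.026],[30,38,0],0],
  [[0,0,0.026],[30,38,0],0],
  [[0,0,0.026],[30,38,0],0],
  [[0,0,0.026],[30,38,0],0],
  [[0,0,0.026],[30,38,0],0],
  [[0,0,0.026],[30,38,0],0],
  [[0,0,0.026],[30,38,0],0],
])

```text
t: 0.9
eef_pos: [0.4621, -0.3454, 0.4045]
ee_rot: [3.141, -0.0, -2.575]
force: [1.2, -0.2, 0.6]
width: 0.0878
```

Emit:
arm_command([
  [[0,0,0],[30,38,0],0],
  [[0,0,0],[30,38,0],0],
  [[0,0,0],[30,38,0],0],
  [[0,0,0],[15,19,0],0],
  [[0,0,0],[7,9,0],0],
  [[0,0,0],[0,0,0],0],
  [[0,0,0],[0,0,0],0],
])

```text
t: 1.6
eef_pos: [0.573, -0.2056, 0.4044]
ee_rot: [3.141, -0.001, -2.576]
force: [-0.3, 0.2, -0.6]
width: 0.0878
```

Emit:
arm_command([
  [[0,0,0],[0,0,-20],0],
  [[0,0,0],[0,0,-35],0],
  [[0,0,0],[0,0,-35],0],
  [[0,0,0],[0,0,-25],0],
  [[0,0,0],[0.5,0,-17],0],
  [[0,0,0],[0,0,0],0],
  [[0,0,0],[0,0,0],0],
])

```text
t: 2.3
eef_pos: [0.5735, -0.2062, 0.2732]
ee_rot: [-3.141, -0.0, -2.577]
force: [-0.4, 1.1, 0.3]
width: 0.0873
```

```bash
python3 - <<'E'
from h import *
p,d=grab_frame("side"); s=p[:,:,::-1]
cv2.imwrite("pics/s1.png",cv2.resize(s[90:240,260:410],None,fx=4,fy=4,interpolation=cv2.INTER_CUBIC))
E
```

```text
(no output)
```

View pics/s1.png

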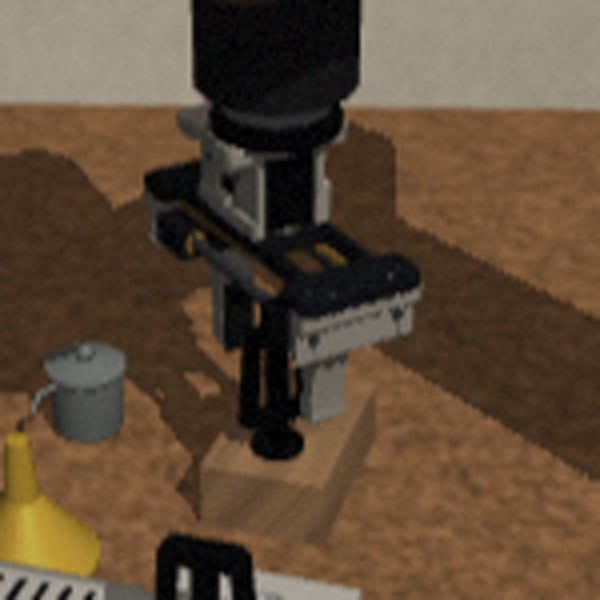

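The fingers stand on either side of the loose paddle (collar at crop (277,443)) and nothing is touching. I'll close gently first, then firmly.

Emit:
arm_command([
  [[0,0,0],[0,0,-1],1],
  [[0,0,0],[0,0,0],1],
  [[0,0,0],[0,0,0],1],
  [[0,0,0],[0,0,0],1],
  [[0,0,0],[0,0,0],1],
  [[0,0,0],[0,0,0],1],
  [[0,0,0],[0,0,0],1],
  [[0,0,0],[0,0,0],1],
], squeeze=10)

```text
t: 3.15
eef_pos: [0.5739, -0.2052, 0.2716]
ee_rot: [3.142, -0.0, -2.576]
force: [0.3, 1.0, -0.4]
width: 0.0292
```

Emit:
arm_command([
  [[0,0,0],[0,0,0],1],
  [[0,0,0],[0,0,0],1],
  [[0,0,0],[0,0,0],1],
  [[0,0,0],[0,0,0],1],
], squeeze=45)

```text
t: 3.55
eef_pos: [0.5739, -0.2052, 0.2716]
ee_rot: [3.142, 0.0, -2.576]
force: [0.0, -0.1, -0.1]
width: 0.0115
```

```bash
python3 -c "
from h import *
s=get_state();print(s['force'],s['moment'],s['eef_pos'],s['ee_rot'],s['width'],s['t'])"
```

```text
[ 0.04632447 -0.14737262 -0.14752707] [ 0.05677423 -0.05520905 -0.07438111] [ 0.57386754 -0.20521656  0.27162463] [ 3.14154623e+00  2.33586576e-06 -2.57580368e+00] 0.0114844466357427 3.55
```

Emit:
arm_command([
  [[0,0,0],[0,0,15],1],
  [[0,0,0],[0,0,25],1],
  [[0,0,0],[0,0,35],1],
  [[0,0,0],[0,0,35],1],
  [[0,0,0],[0,0,20],1],
  [[0,0,0],[0,0,5],1],
  [[0,0,0],[0,0,0],1],
])

```text
t: 4.25
eef_pos: [0.5738, -0.2052, 0.4069]
ee_rot: [-3.141, 0.001, -2.576]
force: [-0.7, -0.4, -2.1]
width: 0.0119
```

Emit:
arm_command([
  [[0,0,0.06],[0,15,0],1],
  [[0,0,0.13],[1,30,0],1],
  [[0,0,0.13],[1,35,0],1],
  [[0,0,0.13],[1,40,0],1],
  [[0,0,0.13],[1,40,0],1],
  [[0,0,0.13],[1,35,0],1],
  [[0,0,0.13],[1,30,0],1],
  [[0,0,0.13],[0.5,15,0],1],
])

```text
t: 5.05
eef_pos: [0.58, 0.037, 0.4045]
ee_rot: [3.139, -0.001, -1.599]
force: [0.2, -0.1, -2.1]
width: 0.0119
```

Emit:
arm_command([
  [[0,0,0.004],[0,4,0],1],
  [[0,0,0],[0,0,0],1],
  [[0,0,0],[0,0,0],1],
  [[0,0,0],[0,0,0],1],
])

```text
t: 5.45
eef_pos: [0.5803, 0.0379, 0.4063]
ee_rot: [3.141, -0.0, -1.604]
force: [-0.4, 0.0, -1.3]
width: 0.0118
```

```bash
python3 - <<'E'
from h import *
for n in ("side","top"):
    p,d=grab_frame(n); cv2.imwrite(f"pics/{n}2.png",p[:,:,::-1]); np.save(f"pics/{n}2.npy",d); np.save(f"pics/{n}2rgb.npy",p)
s=cv2.imread("pics/side2.png")
cv2.imwrite("pics/s2z.png",cv2.resize(s[140:290,260:410],None,fx=4,fy=4,interpolation=cv2.INTER_CUBIC))
s=get_state();print(s['force'],s['moment'],s['eef_pos'],s['ee_rot'],s['width'],s['t'],s['q'])
E
```

```text
[-0.67769084  0.65747519 -2.01230935] [0.02765907 0.12463315 0.0150156 ] [0.58032144 0.03796047 0.40656639] [ 3.14143866e+00 -8.15487500e-05 -1.60376493e+00] 0.0120517115145348 5.55 [ 4.01416581e-01  2.04860240e-01 -1.96967676e-01  9.95726981e-06
 -1.16914243e+00 -4.34389083e-01]
```

View pics/s2z.png

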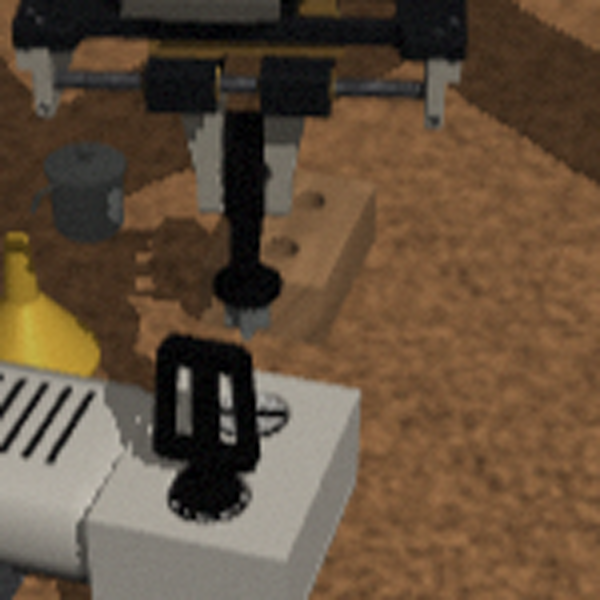

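View pics/top2.png

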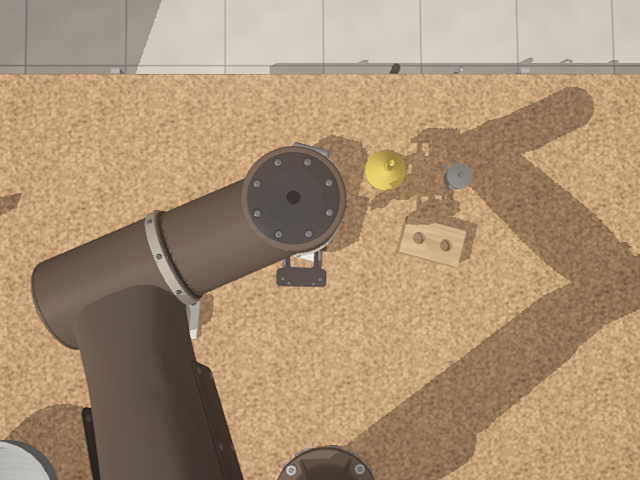

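```bash
cat > m3.py <<'E'
from h import *
import sys
rgb=np.load("pics/side2rgb.npy").astype(int); s=rgb.sum(2)
def run(v,x0,x1,th=110):
    u=[x for x in range(x0,x1) if s[v,x]<th]; return (min(u),max(u)) if u else None
for v in range(165,232,3): print(v,run(v,305,345),end=" | ")
print()
for v in range(240,275,3): print(v,run(v,295,330),end=" | ")
print()
def col(u,v0,v1,th=110):
    w=[y for y in range(v0,v1) if s[y,u]<th]; return (min(w),max(w)) if w else None
for u in (316,319,322,325,328): print(u,col(u,203,220))
e=np.array([.58032,.03796,0])
for z in(.180,.186,.24,.269): print("pred",z,proj("side",[.5803,.0380,z]).round(1))
print("socket",proj("side",[.5804,.0385,.105]), "fitted collar top ctr",proj("side",[.5974,.102,.111]),"r edges",proj("side",[.5974-.017,.102,.108]),proj("side",[.5974+.017,.102,.108]))
E
python3 m3.py
python3 - <<'E'
import cv2
s=cv2.imread("pics/side2.png")
cv2.imwrite("pics/s2zz.png",cv2.resize(s[195:275,290:370],None,fx=7,fy=7,interpolation=cv2.INTER_CUBIC))
E
```

```text
165 (305, 342) | 168 (306, 341) | 171 (316, 325) | 174 (316, 325) | 177 (316, 325) | 180 (316, 325) | 183 (316, 326) | 186 (316, 325) | 189 (316, 325) | 192 (316, 325) | 195 (317, 324) | 198 (317, 324) | 201 (317, 324) | 204 (317, 324) | 207 (315, 327) | 210 (313, 329) | 213 (313, 329) | 216 (317, 326) | 219 None | 222 None | 225 (305, 313) | 228 (305, 321) | 231 (306, 322) | 
240 (299, 323) | 243 (299, 329) | 246 (299, 323) | 249 (298, 324) | 252 (299, 324) | 255 (307, 323) | 258 (305, 318) | 261 (303, 319) | 264 (303, 319) | 267 (305, 315) | 270 None | 273 None | 
316 (206, 215)
319 (203, 217)
322 (203, 216)
325 (206, 216)
328 (208, 214)
pred 0.18 [320.6 212.2]
pred 0.186 [320.6 209.6]
pred 0.24 [320.4 185.7]
pred 0.269 [320.2 172.1]
socket [320.89579885 242.45030679] fitted collar top ctr [310.64370794 260.26260592] r edges [319.44530742 261.63583842] [301.92111584 261.24205468]
```

View pics/s2zz.png

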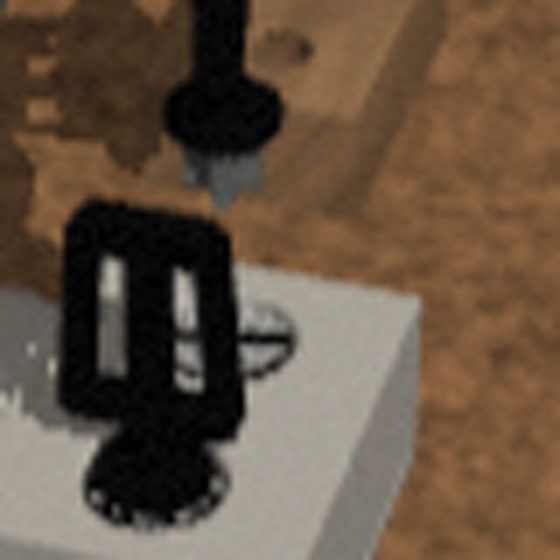

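```bash
cat > m4.py <<'E'
from h import *
rgb=np.load("pics/side2rgb.npy").astype(int); s=rgb.sum(2); D=cloud("side",np.load("pics/side2.npy"))
a=np.linspace(0,2*np.pi,100)
def ring(c,z): 
    P=np.array([proj("side",[c[0]+.017*np.cos(t),c[1]+.017*np.sin(t),z]) for t in a]); return P
for nm,c,z in(("loose",(.5803,.0380),.180),("fitted",(.5974,.102),.105)):
    lo=ring(c,z); hi=ring(c,z+.006); print(nm,"u",lo[:,0].min(),hi[:,0].max(),"bottom v",lo[:,1].max(),"back v",hi[:,1].min())
for u in (319,320,321,322): print(u,[int(x) for x in s[200:224,u]])
for u in (309,310,311,312): print(u,[int(x) for x in s[255:276,u]])
# depth medians along rows
for v in range(172,219,4): print(v,D[v,319:323].mean(0).round(4))
b=np.zeros((480,640),bool); b[207:218,312:331]=1; m=b&(s<110); print("loose collar",np.median(D[m],0), np.percentile(D[m],[5,95],axis=0))
b[:]=0; b[257:270,302:321]=1; m=b&(s<110); print("fitted collar",np.median(D[m],0),np.percentile(D[m],[5,95],axis=0))
E
python3 m4.py
```

```text
loose u 311.92595783667394 329.38370974124933 bottom v 217.20849324269616 back v 204.72888279197343
fitted u 301.9477712321279 319.4383621962512 bottom v 268.4472274699267 back v 254.60873778994184
319 [27, 16, 24, 36, 19, 25, 16, 12, 14, 0, 15, 7, 36, 31, 38, 23, 29, 86, 129, 123, 136, 147, 251, 316]
320 [22, 27, 8, 24, 15, 10, 48, 31, 25, 8, 8, 17, 19, 35, 12, 28, 49, 119, 185, 215, 211, 209, 209, 255]
321 [28, 32, 31, 27, 11, 18, 22, 25, 27, 16, 13, 33, 31, 25, 26, 19, 29, 104, 201, 244, 233, 248, 239, 244]
322 [8, 14, 42, 24, 21, 21, 33, 22, 12, 7, 37, 22, 34, 35, 26, 33, 47, 169, 222, 227, 231, 234, 233, 257]
309 [20, 33, 28, 1, 7, 15, 9, 11, 20, 44, 18, 31, 29, 212, 247, 297, 434, 483, 480, 475, 445]
310 [27, 16, 16, 6, 30, 31, 26, 6, 28, 15, 19, 10, 19, 144, 261, 328, 440, 476, 485, 487, 467]
311 [38, 13, 31, 36, 38, 6, 15, 24, 23, 29, 29, 19, 28, 107, 174, 249, 416, 478, 490, 484, 472]
312 [20, 30, 3, 14, 21, 20, 10, 22, 37, 34, 27, 31, 16, 64, 168, 348, 449, 489, 478, 486, 488]
172 [0.5799 0.0366 0.2685]
176 [0.5792 0.0514 0.2687]
180 [0.5791 0.0554 0.2627]
184 [0.579  0.0582 0.256 ]
188 [0.579  0.0596 0.2484]
192 [0.5792 0.0582 0.239 ]
196 [0.5792 0.0599 0.2314]
200 [0.5793 0.0595 0.2223]
204 [0.5793 0.0596 0.2135]
208 [0.5794 0.0593 0.2043]
212 [0.5802 0.0455 0.1856]
216 [0.58   0.0513 0.1802]
loose collar [0.57905425 0.04340318 0.18524442] [[0.56574145 0.03094057 0.17357292]
 [0.5930728  0.05933504 0.20455141]]
fitted collar [0.59565    0.10754387 0.1107368 ] [[0.5811275  0.09560162 0.10261287]
 [0.60960118 0.11811623 0.12223296]]
```

Emit:
arm_command([
  [[0,0,0],[0,0.4,-15],1],
  [[0,0,0],[0,0,-20],1],
  [[0,0,0],[0,0,-10],1],
  [[0,0,0],[0,0,-3],1],
  [[0,0,0],[0,0,0],1],
  [[0,0,0],[0,0,0],1],
])

```text
t: 6.15
eef_pos: [0.5807, 0.0391, 0.3595]
ee_rot: [-3.14, 0.0, -1.602]
force: [0.3, 0.4, -0.7]
width: 0.0118
```

```bash
python3 - <<'E'
from h import *
p,d=grab_frame("side"); s=p[:,:,::-1]
cv2.imwrite("pics/s3.png",cv2.resize(s[195:275,280:360],None,fx=7,fy=7,interpolation=cv2.INTER_CUBIC))
s=get_state();print(s['force'],s['moment'],s['eef_pos'],s['t'])
E
```

```text
[-0.4352924   1.13336489 -1.05942421] [ 0.02513428  0.06079191 -0.00460816] [0.58067521 0.0391779  0.35956378] 6.2
```

View pics/s3.png

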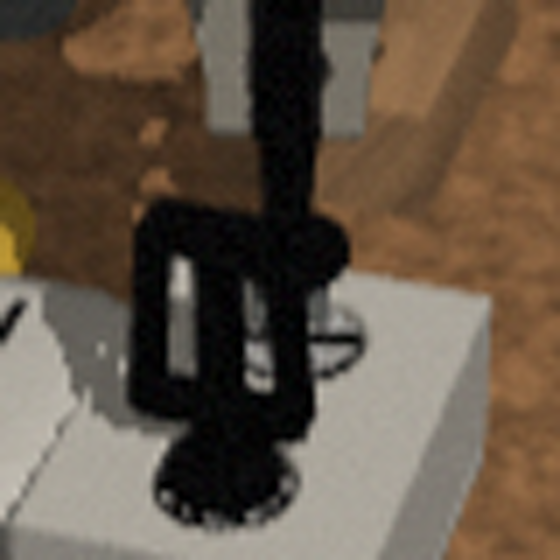

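Emit:
arm_command([
  [[0,0,0],[-0.2,-0.5,-2],1],
  [[0,0,0],[0,0,-2],1],
  [[0,0,0],[0,0,-2],1],
  [[0,0,0],[0,0,-2],1],
  [[0,0,0],[0,0,0],1],
  [[0,0,0],[0,0,0],1],
])

```text
t: 6.8
eef_pos: [0.5803, 0.039, 0.3505]
ee_rot: [-3.141, 0.001, -1.602]
force: [0.8, 3.0, -2.1]
width: 0.0117
```

```bash
python3 - <<'E'
from h import *
s=get_state();print(s['force'],s['moment'],s['eef_pos'],s['ee_rot'],s['t'])
E
```

```text
[ 0.80406534  2.97078934 -2.12935148] [ 1.28592657 -0.24110224 -0.01343067] [0.58028456 0.03897948 0.3504903 ] [-3.14131061e+00  5.93077050e-04 -1.60174768e+00] 6.8
```

Emit:
arm_command([
  [[0,0,0],[0,0.7,0],1],
  [[0,0,0],[0,0,-2],1],
  [[0,0,0],[0,0,-2],1],
  [[0,0,0],[0,0,0],1],
  [[0,0,0],[0,0,0],1],
])

```text
t: 7.3
eef_pos: [0.58, 0.0393, 0.3464]
ee_rot: [3.141, -0.0, -1.602]
force: [0.3, 1.7, -2.1]
width: 0.0118
```

```bash
python3 - <<'E'
from h import *
p,d=grab_frame("side"); s=p[:,:,::-1]
cv2.imwrite("pics/s4.png",cv2.resize(s[175:275,270:370],None,fx=6,fy=6,interpolation=cv2.INTER_CUBIC))
s=get_state();print(s['force'],s['moment'],s['eef_pos'],s['ee_rot'],s['t'])
E
```

```text
[-0.52245448  1.67125071 -1.65350329] [0.70363154 0.12404732 0.00888519] [0.58006312 0.03932222 0.34644324] [ 3.14105953e+00 -1.07689881e-04 -1.60195921e+00] 7.35
```

View pics/s4.png

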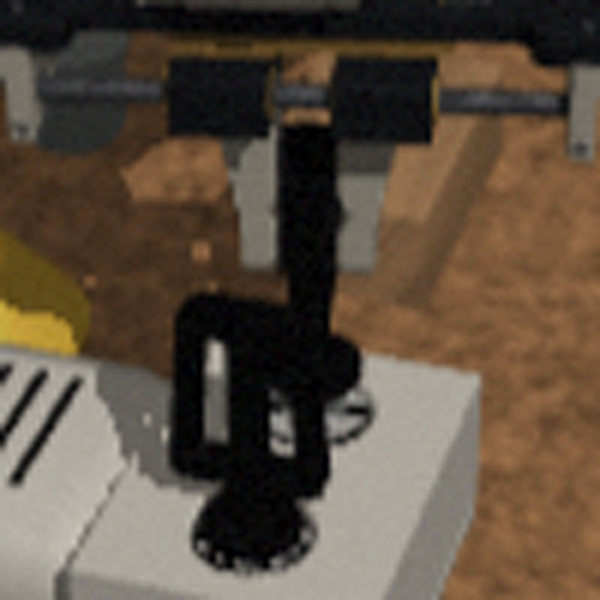

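```bash
python3 - <<'E'
from h import *
p,d=grab_frame("side"); np.save("pics/side4rgb.npy",p); s=p.astype(int).sum(2)
im=p[:,:,::-1].copy()
cv2.imwrite("pics/s4b.png",cv2.resize(im[222:262,305:345],None,fx=14,fy=14,interpolation=cv2.INTER_CUBIC))
a=np.linspace(0,2*np.pi,100)
for z in(.1198,):
    lo=np.array([proj("side",[.5800+.017*np.cos(t),.0390+.017*np.sin(t),z]) for t in a]);hi=np.array([proj("side",[.5800+.017*np.cos(t),.0390+.017*np.sin(t),z+.006]) for t in a])
    print(lo[:,1].max(),hi[:,1].min(),lo[:,0].min(),lo[:,0].max())
for u in (322,324,326,328): print(u,[int(x) for x in s[226:252,u]])
D=cloud("side",d)
for v in range(188,240,4): print(v,D[v,319:323].mean(0).round(4))
print("slot pts",[(ang,proj("side",[.5804+.015*np.cos(ang),.0385+.015*np.sin(ang),.105]).round(1)) for ang in np.radians([180-1.8,178.2-10,-1.8+200,188.2])])
E
```

```text
242.10237408076537 229.4914303680235 312.63695099590944 329.410719909591
322 [25, 35, 36, 18, 11, 16, 37, 11, 4, 38, 20, 14, 2, 24, 19, 18, 36, 34, 28, 21, 14, 29, 38, 36, 26, 26]
324 [11, 12, 20, 14, 33, 9, 28, 3, 14, 23, 36, 29, 31, 35, 22, 62, 140, 210, 334, 302, 214, 225, 118, 75, 79, 32]
326 [279, 257, 263, 244, 158, 58, 34, 22, 33, 18, 28, 32, 24, 40, 33, 170, 253, 244, 358, 429, 431, 288, 128, 382, 494, 493]
328 [293, 266, 250, 246, 243, 164, 30, 27, 35, 31, 31, 24, 52, 77, 380, 453, 261, 50, 324, 445, 315, 107, 364, 490, 501, 495]
188 [0.5788 0.0649 0.2517]
192 [0.5786 0.0702 0.2465]
196 [0.5718 0.2132 0.3299]
200 [0.5803 0.039  0.2089]
204 [0.5797 0.052  0.2084]
208 [0.5795 0.0576 0.2031]
212 [0.5796 0.0577 0.1941]
216 [0.5796 0.0596 0.1861]
220 [0.5797 0.0586 0.176 ]
224 [0.5797 0.0607 0.1681]
228 [0.5775 0.1056 0.1919]
232 [0.5773 0.1096 0.1858]
236 [0.5774 0.1104 0.1772]
slot pts [(np.float64(3.110176727053895), array([328.2, 242.7])), (np.float64(2.935643801854462), array([328. , 243.5])), (np.float64(3.459242577452761), array([327.9, 241.2])), (np.float64(3.284709652253328), array([328.2, 242. ]))]
```

View pics/s4b.png

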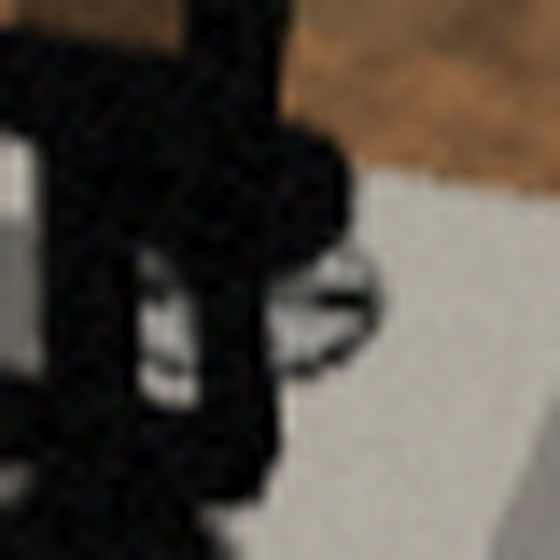

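The slot is still along its measured direction (its end is at about (330.7,243)). The collar is where I predicted it, with the splines about 7 mm inside the slots. I'll carry on down.

Emit:
arm_command([
  [[0,0,0],[0,0.4,-2],1],
  [[0,0,0],[0,0,-3],1],
  [[0,0,0],[0,0,-3],1],
  [[0,0,0],[0,0,-3],1],
  [[0,0,0],[0,0,0],1],
  [[0,0,0],[0,0,0],1],
], squeeze=55)

```text
t: 8.0
eef_pos: [0.5803, 0.0397, 0.336]
ee_rot: [-3.141, -0.0, -1.602]
force: [-0.3, 0.2, 3.9]
width: 0.0118
```

```bash
python3 - <<'E'
from h import *
s=get_state();print(s['force'],s['moment'],s['eef_pos'],s['ee_rot'],s['t'])
E
```

```text
[-0.27214333  0.24044103  3.87971026] [-0.24245838  0.41812204 -0.00417973] [0.58030052 0.03968928 0.33597054] [-3.14122106e+00 -2.03851242e-04 -1.60167998e+00] 8.0
```

Emit:
arm_command([
  [[0,0,0],[0,0,-2],1],
  [[0,0,0],[0,0,-1.5],1],
  [[0,0,0],[0,0,-1],1],
  [[0,0,0],[0,0,0],1],
  [[0,0,0],[0,0,0],1],
])

```text
t: 8.5
eef_pos: [0.5803, 0.0397, 0.3317]
ee_rot: [-3.141, -0.0, -1.602]
force: [-1.4, -0.1, 5.9]
width: 0.0119
```

Emit:
arm_command([
  [[0,0,0],[0,0,-0.5],1],
  [[0,0,0],[0,0,-0.5],1],
  [[0,0,0],[0,0,0],1],
  [[0,0,0],[0,0,0],1],
])

```text
t: 8.9
eef_pos: [0.5803, 0.0397, 0.3315]
ee_rot: [-3.14, -0.0, -1.601]
force: [-3.2, -0.8, 11.7]
width: 0.0116
```

Emit:
arm_command([
  [[0,0,0],[0,0,-0.5],1],
  [[0,0,0],[0,0,-0.5],1],
  [[0,0,0],[0,0,0],1],
  [[0,0,0],[0,0,0],1],
  [[0,0,0],[0,0,0],1],
])

```text
t: 9.4
eef_pos: [0.5802, 0.0397, 0.3315]
ee_rot: [-3.14, -0.0, -1.601]
force: [-6.3, 0.0, 17.8]
width: 0.0117
```

```bash
python3 - <<'E'
from h import *
p,d=grab_frame("side"); s=p[:,:,::-1]
cv2.imwrite("pics/s5.png",cv2.resize(s[175:275,270:370],None,fx=6,fy=6,interpolation=cv2.INTER_CUBIC))
s=get_state();print(s['force'],s['moment'],s['eef_pos'],s['ee_rot'],s['width'],s['t'])
a=np.linspace(0,2*np.pi,100)
lo=np.array([proj("side",[.5803+.017*np.cos(t),.0390+.017*np.sin(t),.105]) for t in a]); print(lo.min(0),lo.max(0))
g=p.astype(int).sum(2)
for u in (324,326,327,328): print(u,[int(x) for x in g[230:256,u]])
E
```

```text
[-6.28693231 -1.05833983 17.47259476] [ 9.60247809e-02  2.70903556e+00 -2.58783725e-03] [0.58019738 0.03967371 0.33145492] [-3.13985522e+00 -1.93816740e-04 -1.60107241e+00] 0.011706110548286578 9.45
[312.62798278 237.50689341] [329.24033355 247.84575006]
324 [11, 22, 6, 90, 109, 114, 80, 24, 19, 23, 19, 27, 8, 29, 36, 36, 3, 69, 91, 95, 79, 19, 11, 16, 88, 285]
326 [265, 277, 295, 436, 512, 509, 339, 79, 20, 12, 26, 41, 28, 9, 40, 11, 131, 155, 123, 387, 505, 514, 506, 507, 509, 504]
327 [254, 254, 241, 419, 507, 504, 432, 229, 38, 31, 17, 43, 36, 37, 41, 15, 314, 277, 188, 423, 509, 504, 510, 503, 505, 504]
328 [254, 248, 228, 363, 484, 500, 503, 374, 148, 46, 27, 28, 14, 29, 12, 123, 160, 133, 378, 506, 508, 510, 503, 508, 507, 508]
```

View pics/s5.png

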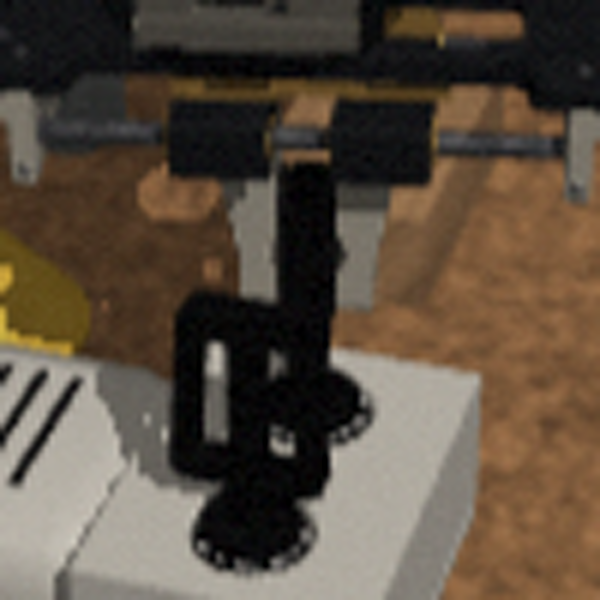

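The collar rests on the drive disc just as the fitted one does (crop (335,395)). Pushing harder only raised the force, and the height stayed at the expected home value. I'm handing the job in.

```bash
python3 -c "
from station import *
print(job_done())"
```

```text
the job is handed in; nothing more can be done
None
```

The loose beater is in the mixer's empty right socket, pushed home, and the arm is still holding it upright and pressing it down. I gripped it by the paddle, lifted it out of the stand and turned it about 56° to line up with the slots. I handed the job in at about 9.5 s; no verdict came back.

**Seating:** The tool stopped at a height of 0.3315 m, against 0.3316 m expected for home. Commanding another 2 mm down moved it only 0.2 mm while the force rose from 6 N to about 17.5 N, so it is on a hard stop. On the way down the force matched the ejector spring, and the last picture shows the collar on the drive disc just like the fitted beater's.

**Grip and tilt:** The gripper reading held at about 11.7 mm throughout, so I saw no sign of slipping. The tool is tilted less than 0.002 rad.

**Not ideal:** A sideways force of about 6 N along x built up during the final press, and I left it because nothing moved. My estimates of the socket's y position differed by about 1.3 mm, and I settled that by following the contact force. I had no direct reading of the disc angle or the ejector pin.

The butter dish, tea infuser and funnel were not touched.

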